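# Refit the spring-loaded cleaning roller in its stand

## Robot

A 7-joint arm with a two-finger parallel gripper is mounted at the origin on the work surface. World frame = base frame: x ahead of the robot, y to its left, z up, the work surface at z = 0. Lengths are in m, angles in rad, forces in N, time in s.
With the tool pointing down it reaches from about 0.4 to 0.85 m from the base axis. Payload 10.4 kg.
Tool frame: the origin (TCP) lies at the very end of the fingers, on their centre line; the grasp point (between the pads) lies 19 mm behind it; z points along the fingers, y is the line along which they close (so a half turn about z gives the same grasp; the last joint's range is limited). The gripper opens to 87 mm and grips with 3 to 60 N. Pads are 19 mm wide; open, the fingers measure 117 mm over their backs; the gripper's body (75 mm by 190 mm) begins 51 mm behind the grasp point.
Start: joints at [-1.178, 0.332, -0.065, 1.46, 0.022, 1.35, -0.088], TCP at [0.252, 0.572, 0.223] pointing down, gripper open.
Joint ranges: [-2.6, 2.6], [-0.5, 2.12], [-1.47, 1.34], [0.16, 2.42], [-1.27, 4.41], [0.06, 2.06], [-2.6, 2.6]. Speed limits (rad/s): [2.22, 2.22, 2.79, 2.79, 3.14, 3.14, 3.14].

## Interface

Orientations are given as a unit quaternion [x, y, z, w].
In Python, from bench import * gives the robot as it stands.
- The arm moves only by the tool step_arm, never from a script. Its arguments are lists of equal length, an entry for each row: "delta_pos": the shift along the world's x, y, z in units of 25 mm (1.0 is 25 mm), a list of three; "turn": the turn about the world's z in units of 0.12 rad (1.0 is 0.12 rad). In form: {"delta_pos": [[tx, ty, tz], ...], "turn": [turn, ...]}. A call has 1 to 12 rows; each row shifts and turns the commanded pose from where the row before left it; what a row does not reach is not made up. A row lasts 1/10 s, in which the tool goes at most 50 mm and 8.59 degrees, less where a joint would pass 70% of its speed; a pose out of reach is approached as far as the arm can. A call with a number of a shift or a turn outside -1 to 1 is refused whole. A call with a gripper value outside its range is refused whole. "grip" is the closure, from 0 (fully open) to 1 (shut), set as the call begins (left out, the last holds). The fingers move at their own pace and stop on an object; "newtons" is the grip in N (left out, the last holds). Time passes only in rows, so rows that do not move let the fingers close. It gives the time, the measured TCP pose, the force, the opening and the grip force at its end, in the units of the state.
- read_state(): the state, without advancing time (a new reading comes with each control period).
- camera(name): name is "side" or "top" or "wrist"; returns a dict with "image" (384x512x3 uint8, red, green, blue), "z_map" (384x512 float32, m along the optical axis (not along the pixel's ray), 0 where there is no reading), "mtx" (3x3 intrinsics, pixels), "view" (4x4, takes a point from world to camera coordinates). Camera axes: x right, y up, looking along -z (the intrinsics and any distortion apply to the point x, -y, -z); pixel columns grow to the right and rows downward; lengths in m; the calibration is good to about 2 mm. A picture is of the moment at which its call begins.
- close_job(): hands the job in; it is judged then, once.
The state is a dict: "time": time; "joint_positions": joint angles; "joint_vel": joint speeds; "joint_torque": joint torques, N m; "ee_pos": TCP position; "eef_rot": TCP orientation; "ft_force": force on the tool from outside, world axes, zero at the start; "torque": the same for the moment, N m; "width": finger opening in m; "grip_force": force on a finger pad.
Only numpy, scipy, OpenCV 4.12 (cv2) and the standard library are available. Lean on these libraries where they do the work, as an engineer would, in place of code of your own. Each camera call takes 0.05 s, during which the arm holds its last target. There are 200 camera calls.

## Task

Take the blue circuit-board cleaning roller out of its grey cradle and fit it level between the two cheeks of the stand: push its orange spring end in against the tall cheek until the other end fits inside the low cheek, and slide it down until the spring end drops into its cup. Then, still holding the roller, let the spring out until both ends sit fully home in their cups, and only then let go and leave it resting there. Work gently: do not ram the pins or jam the spring solid, and leave the screwdriver, the mouse and the breadboard where they are.

Things in the scene. Friction and masses are not known exactly. Their poses are not given: they have to be found in the camera images.
- roller_mid (a point): Centre of the loose blue roller: firm cylinder, 40 mm diameter, 84 mm long, about 0.25 kg, round-nosed 12 mm thick pin out of each end. Its y axis runs along it, from the fixed steel pin (-y end; tip 72 mm from the centre) to the orange spring pin (+y end; tip 73 mm from it when out). At the start it lies level, 46 mm above the table. Its middle 62 mm is free for a grip from above.
- plunger (a joint): How far the orange spring pin is pushed into the roller: 0 when out, 0.0185 m when solid. The smooth pin springs back: about 0.8 N at first and 0.4 N more per mm (6.8 N at 15 mm, 7.6 N at 17 mm, 8.2 N just before solid), plus damping of about 1 N for each 22 mm/s. Fully home in both cups it is pushed in by about 3 mm.
- stand: Stand fixed to the table: blue base 90 by 230 mm, 10 mm thick; origin on the table at its centre; x and y level, y from the low aluminium cheek to the tall one. The cheeks are one rigid yoke, clamped by hand to the base: it does not give, but it may sit up to 4 mm off along y and 10 mm up or down, and this origin does not show that. It takes up to 24 N from the roller.
- tall_cheek (a point): Nominal point on the stand's base (fixed to it, not to the yoke): where the tall cheek's cup mouth is when the yoke is neither off along y nor up or down: 65 mm along +y and 90 mm above the table. The blind cup is 15 mm across, 6 mm deep, going in along +y; its flat face is 50 mm wide and rises 48 mm above the cup's centre. The orange pin belongs here.
- low_cheek (a point): The same for the low cheek at the other end: 65 mm along -y, 90 mm above the table. Its equal cup faces the tall one and goes in along -y; the cheek is 50 mm wide and rises only 14 mm above the cup's centre. The inner faces are 130 mm apart and both cups are at one height. The fixed steel pin belongs here.
- cradle: Grey cradle fixed to the table in which the roller lies at the start, 80 by 110 mm; origin at the centre of its underside, y along the roller. Two V-shaped saddles, about 40 mm high, hold the roller 31 to 41 mm either side of its middle.
- screwdriver: Loose screwdriver lying on the table, to be left alone; origin under it, x along it.
- mouse: Loose black computer mouse, 100 by 62 mm and 34 mm high, to be left alone; origin at the centre of its underside.
- breadboard: Loose small white breadboard on a red plate, 55 by 85 mm and 20 mm high, to be left alone; origin at the centre of its underside.
There are look-alikes about, which are no part of the job. There is more than one size of the part that bears roller_mid; the job needs the largest.

How it is judged:
By the outcome, as a careful person would: the job done as asked, in the order asked, and still so for the second after the job is handed in, with the robot touching nothing.
It also fails if it takes over 70 s, if anything falls off the work surface, if the arm or the gripper's body presses on something with over 40 N, if the wrist force passes 120 N, or if a joint passes its speed limit or range.

## Working session

There is one attempt and no reset: what is moved stays moved. The work goes in short steps, Python scripts to look and compute and a tool call to move; the robot and the scene stay as the last step left them, time stands still between calls to the robot, and variables do not carry over. Pictures are saved under pics/ and viewed, at most 10 in all, crops included, and the job is handed in when it is done.

Besides the shell and the picture viewer there is one more tool, called by a JSON object that holds its "op" and its "data", one argument or row to a line. step_arm: Moves the arm, as the interface text tells. Shifts and turns lie within -1 to 1; 1 stands for 25 mm of shift or 0.12 rad of turn. Its arguments: {"type":"object","properties":{"delta_pos":{"type":"array"},"turn":{"type":"array"},"grip":{"type":"number"},"newtons":{"type":"number"}},"required":["delta_pos","turn"]}

```bash
mkdir -p pics; ls; cat > h.py <<'E'
from bench import *
import numpy as np, cv2
def cloud(c):
    z=c["z_map"]; K=c["mtx"]; V=np.linalg.inv(c["view"])
    v,u=np.mgrid[0:z.shape[0],0:z.shape[1]]
    P=np.stack([(u-K[0,2])/K[0,0]*z,-(v-K[1,2])/K[1,1]*z,-z,np.ones_like(z)],-1)
    W=(P@V.T)[...,:3]; W[z<=0]=np.nan
    return W
E
python3 - <<'E'
from h import *
s=read_state(); print({k:np.round(v,3).tolist() for k,v in s.items()})
for n in("top","side"):
    c=camera(n); cv2.imwrite(f"pics/{n}0.png",c["image"][...,::-1]); np.savez(f"{n}0.npz",**c)
    print(n,c["mtx"].round(1).tolist(),np.linalg.inv(c["view"]).round(3).tolist())
E
```

```text
pics
{'time': 0.0, 'joint_positions': [-1.178, 0.333, -0.065, 1.461, 0.022, 1.35, -0.089], 'joint_vel': [-0.001, -0.0, 0.0, 0.002, -0.001, -0.001, -0.0], 'joint_torque': [-0.002, -62.328, 0.024, -38.99, -0.061, 0.04, 0.0], 'ee_pos': [0.252, 0.571, 0.222], 'eef_rot': [0.206, 0.978, -0.001, -0.0], 'ft_force': [-0.066, 0.445, 0.184], 'torque': [0.028, -0.045, -0.002], 'grip_force': 0.0, 'width': 0.087}
top [[356.0, 0.0, 257.1], [0.0, 356.0, 190.8], [0.0, 0.0, 1.0]] [[0.007, 0.998, -0.063, 0.525], [-1.0, 0.008, 0.007, -0.04], [0.007, 0.063, 0.998, 0.943], [0.0, 0.0, 0.0, 1.0]]
side [[346.8, 0.0, 254.4], [0.0, 346.8, 194.5], [0.0, 0.0, 1.0]] [[0.761, 0.407, -0.506, 0.135], [-0.649, 0.493, -0.579, -0.537], [0.014, 0.769, 0.639, 0.632], [0.0, 0.0, 0.0, 1.0]]
```

View pics/top0.png

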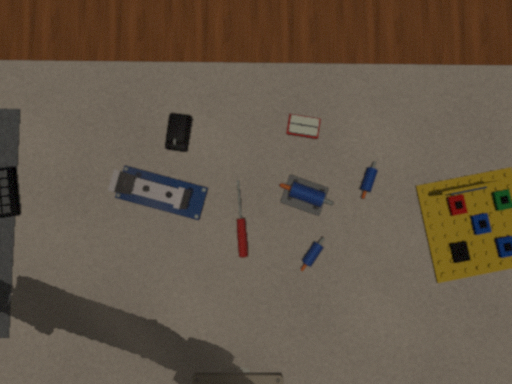

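View pics/side0.png

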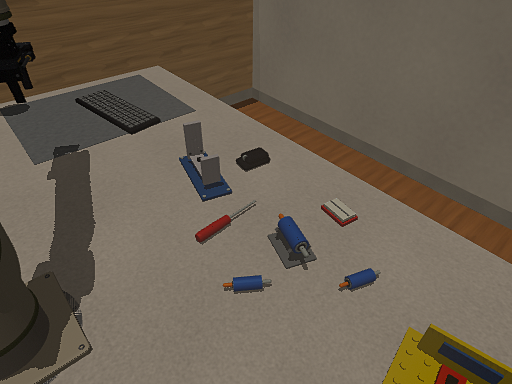

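The top view shows the roller in its cradle at about (305,194), orange end to the left at (285,187). The stand is at about (161,191) with its tall cheek at left (122,181) and low cheek at (186,197). Two smaller look-alike rollers lie at (369,180) and (312,254), the screwdriver at (241,220), the mouse at (179,132) and the breadboard at (303,126). The side view agrees: the tall cheek is the far one and the roller lies at (292,235).

```bash
cat > m.py <<'E'
from h import *
from numpy.linalg import norm
D={n:dict(np.load(f"{n}0.npz")) for n in("top","side")}
def rayz(c,u,v,h):
    K=c["mtx"];V=np.linalg.inv(c["view"]); d=V[:3,:3]@np.array([(u-K[0,2])/K[0,0],-(v-K[1,2])/K[1,1],-1]); o=V[:3,3]
    return o+d*(h-o[2])/d[2]
for n,c in D.items():
    W=cloud(c); hsv=cv2.cvtColor(c["image"],cv2.COLOR_RGB2HSV)
    blue=((hsv[...,0]>100)&(hsv[...,0]<130)&(hsv[...,1]>120)&(hsv[...,2]>40))
    org=((hsv[...,0]<18)&(hsv[...,1]>150)&(hsv[...,2]>90))
    tab=W[...,2]
    print(n,"table z",np.nanmedian(tab))
    nl,lab,st,ce=cv2.connectedComponentsWithStats(blue.astype(np.uint8))
    for i in range(1,nl):
        if st[i,4]<60: continue
        p=W[lab==i]; p=p[~np.isnan(p[:,0])]
        r=cv2.minAreaRect((p[:,:2]*1000).astype(np.float32))
        print(" blue",ce[i].round(),st[i,4],"z",np.percentile(p[:,2],[5,50,95]).round(3),"rect",np.round(r[0],1),np.round(r[1],1),round(r[2],1),"mean",p.mean(0).round(3))
    nl,lab,st,ce=cv2.connectedComponentsWithStats(org.astype(np.uint8))
    for i in range(1,nl):
        if st[i,4]<12: continue
        p=W[lab==i]; p=p[~np.isnan(p[:,0])]; print(" org",ce[i].round(),st[i,4],"mean",p.mean(0).round(3),"zmax",p[:,2].max().round(3))
    # high things near stand
    m=(W[...,2]>0.06)&(W[...,2]<0.2)
    nl,lab,st,ce=cv2.connectedComponentsWithStats(m.astype(np.uint8))
    for i in range(1,nl):
        if st[i,4]<15: continue
        p=W[lab==i]; r=cv2.minAreaRect((p[:,:2]*1000).astype(np.float32))
        print(" high",ce[i].round(),st[i,4],"z",np.percentile(p[:,2],[2,50,98]).round(3),"rect",np.round(r[0],1),np.round(r[1],1),round(r[2],1))
E
python3 m.py
python3 - <<'E'
import cv2
a=cv2.imread('pics/top0.png')[155:225,100:340]; b=cv2.imread('pics/side0.png')[115:275,170:325]
a=cv2.resize(a,None,fx=3.3,fy=3.3,interpolation=3); b=cv2.resize(b,None,fx=2.2,fy=2.2,interpolation=3)
import numpy as np
o=np.zeros((600,800,3),'u1'); o[:a.shape[0],:a.shape[1]]=a[:,:800]; o[235:235+b.shape[0],:b.shape[1]]=b[:365]
cv2.imwrite('pics/crop0.png',np.clip(o.astype(int)*2,0,255).astype('u1'))
E
```

```text
top table z -0.00021332372504434538
 blue [369. 179.] 202 z [0.02  0.027 0.03 ] rect [ 615.8 -335.7] [21.7 57.7] 71.6 mean [ 0.616 -0.335  0.027]
 blue [188. 195.] 539 z [0.007 0.01  0.013] rect [569.5 162.2] [135.2  80.1] 72.1 mean [0.571 0.135 0.01 ]
 blue [307. 194.] 447 z [0.056 0.064 0.067] rect [ 574.5 -169.6] [81.5 34.4] 71.1 mean [ 0.573 -0.169  0.063]
 blue [480. 223.] 229 z [0.018 0.021 0.026] rect [ 503.  -627.1] [46.7 38.5] 11.1 mean [ 0.503 -0.625  0.021]
 blue [504. 246.] 205 z [0.016 0.021 0.024] rect [ 444.2 -688.8] [47.2 36.1] 8.0 mean [ 0.445 -0.685  0.021]
 blue [312. 254.] 199 z [0.021 0.027 0.03 ] rect [ 422.8 -187.8] [22.4 56.5] 55.7 mean [ 0.423 -0.188  0.027]
 org [26. 19.] 136 mean [ 1.463  1.085 -0.749] zmax -0.741
 org [45. 23.] 293 mean [ 1.443  0.99  -0.749] zmax -0.737
 org [112.  27.] 216 mean [ 1.428  0.664 -0.75 ] zmax -0.737
 org [132.  25.] 336 mean [ 1.441  0.568 -0.749] zmax -0.74
 org [198.  28.] 255 mean [ 1.429  0.242 -0.749] zmax -0.738
 org [218.  27.] 370 mean [ 1.436  0.146 -0.749] zmax -0.738
 org [284.  30.] 258 mean [ 1.425 -0.179 -0.749
[... 2298 characters left out ...]

 org [344. 284.] 30 mean [ 0.574 -0.327  0.017] zmax 0.021
 org [449. 375.] 286 mean [ 0.561 -0.563  0.021] zmax 0.024
 high [96. 13.] 4343 z [0.062 0.117 0.195] rect [1275.1 1837.2] [  45.8 1670.5] 89.9
 high [411.  27.] 6041 z [0.062 0.125 0.196] rect [2155.9  873.2] [  38.3 1884.9] 0.2
 high [193. 134.] 461 z [0.062 0.107 0.143] rect [594.  274.7] [21.1 51.3] 75.9
 high [210. 164.] 333 z [0.061 0.089 0.109] rect [557.9 135.9] [18.1 51.3] 76.4
 high [293. 230.] 329 z [0.06  0.064 0.067] rect [ 571.8 -172.6] [87.1 29.5] 71.6
 high [ 15. 304.] 2948 z [0.062 0.123 0.195] rect [ 52.7 -29.9] [140.8  38.4] 54.3
 high [471. 353.] 1262 z [0.061 0.073 0.082] rect [ 587.1 -563. ] [ 15.9 132. ] 11.7
```

View pics/crop0.png

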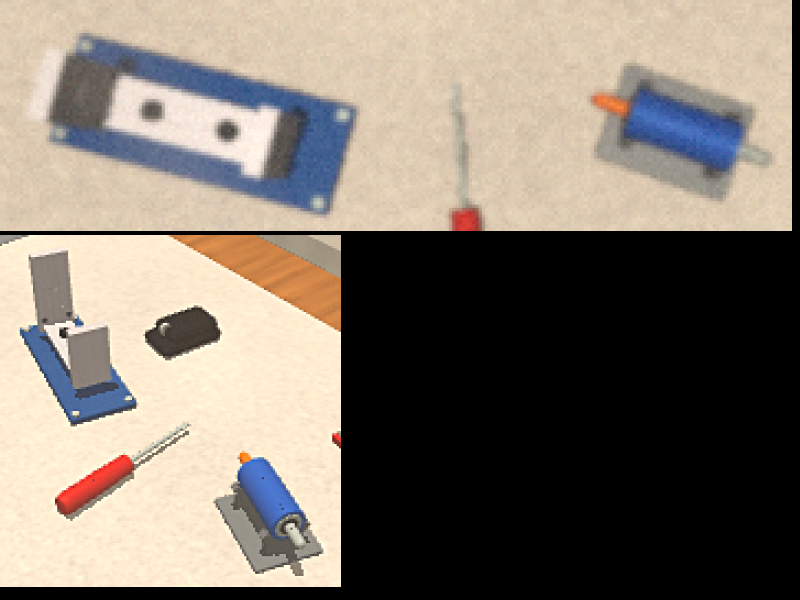

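The crop shows the stand with its tall cheek at upper left (about 75° heading) and the roller in its cradle at about 72°, orange end towards the stand. The cheek tops are at 0.145 and 0.112, so the yoke sits roughly 7 mm high. I'll move over the stand to take a wrist look.

{"op": "step_arm", "data": {
  "delta_pos": [
    [0.65, -0.73, 0.26],
    [0.65, -0.73, 0.26],
    [0.65, -0.73, 0.26],
    [0.65, -0.73, 0.26],
    [0.65, -0.73, 0.26],
    [0.65, -0.73, 0.26],
    [0.65, -0.73, 0.26],
    [0.65, -0.73, 0.26],
    [0.65, -0.73, 0.26],
    [0.65, -0.73, 0.26]
  ],
  "turn": [-0.59, -0.59, -0.59, -0.59, -0.59, -0.59, -0.59, -0.59, -0.59, -0.59],
  "grip": 0
}}

```text
time: 1.1
ee_pos: [0.4163, 0.3877, 0.2881]
eef_rot: [0.535, 0.845, 0.0, 0.0]
ft_force: [-0.2, 0.8, -0.3]
width: 0.087
grip_force: 0.0
```

{"op": "step_arm", "data": {
  "delta_pos": [
    [0.65, -0.73, 0.26],
    [0.65, -0.73, 0.26],
    [0.65, -0.73, 0.26],
    [0.65, -0.73, 0.26],
    [0.65, -0.73, 0.26],
    [0.65, -0.73, 0.26],
    [0.65, -0.73, 0.26],
    [0.65, -0.73, 0.26],
    [0.65, -0.73, 0.26],
    [0.65, -0.73, 0.26],
    [0, 0, 0],
    [0, 0, 0]
  ],
  "turn": [-0.59, -0.59, -0.59, -0.59, -0.59, -0.59, -0.59, -0.59, -0.59, -0.59, 0, 0]
}}

```text
time: 2.3
ee_pos: [0.5781, 0.206, 0.3525]
eef_rot: [0.794, 0.608, -0.0, 0.0]
ft_force: [-0.0, 0.8, -0.6]
width: 0.0869
grip_force: 0.0
```

```bash
python3 - <<'E'
from h import *
P=[]
c=camera("wrist"); cv2.imwrite("pics/w1.png",c["image"][...,::-1]); np.savez("w1.npz",**c)
s=read_state(); q=s["eef_rot"]; print(s["time"],s["ee_pos"],q,"toolx deg",np.degrees(2*np.arctan2(q[1],q[0])), s["ft_force"])
print(np.linalg.inv(c["view"]).round(3).tolist(),c["mtx"].round(1).tolist())
W=cloud(c); 
for lo,hi in((.12,.17),(.085,.118),(.005,.014)):
    m=((W[...,2]>lo)&(W[...,2]<hi)).astype(np.uint8)
    nl,lab,st,ce=cv2.connectedComponentsWithStats(m)
    for i in range(1,nl):
        if st[i,4]<100: continue
        p=W[lab==i]; r=cv2.minAreaRect((p[:,:2]*1000).astype(np.float32))
        print(lo,ce[i].round(),st[i,4],np.percentile(p[:,2],[2,50,98]).round(4),np.round(r[0],1),np.round(r[1],1),round(r[2],2))
E
```

```text
2.35 [0.57747538 0.20694012 0.35235816] [ 7.93165476e-01  6.09006137e-01 -1.47595427e-04 -1.75730577e-04] toolx deg 75.03535200986221 [ 0.01932706  0.44248161 -0.35702566]
[[0.965, 0.251, 0.073, 0.599], [-0.261, 0.926, 0.273, 0.281], [0.001, -0.282, 0.959, 0.515], [0.0, 0.0, 0.0, 1.0]] [[304.0, 0.0, 256.3], [0.0, 304.0, 193.6], [0.0, 0.0, 1.0]]
0.12 [255. 108.] 529 [0.1413 0.1428 0.1444] [597.5 277. ] [13.6 49.7] 74.88
0.085 [257. 210.] 502 [0.0861 0.1081 0.1103] [560.8 138.4] [14.4 49.9] 74.8
0.005 [256. 137.] 3959 [0.0076 0.0099 0.0121] [578.9 205.8] [229.4  90. ] 75.32
0.005 [343. 143.] 147 [0.0079 0.0118 0.0139] [728.8 186. ] [109.2  50.4] 25.12
0.005 [305. 314.] 319 [0.0051 0.0063 0.0125] [ 589.3 -129.4] [24.7 79.1] 72.39
```

View pics/w1.png

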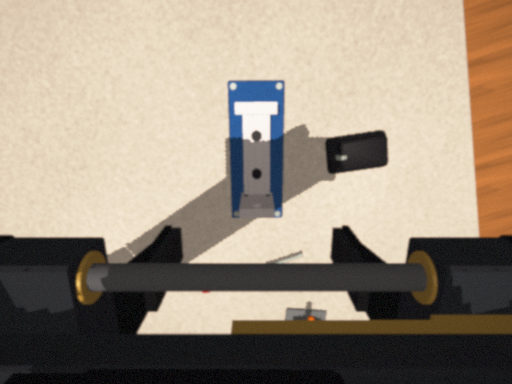

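The wrist view shows the stand cleanly: tall cheek top at (255,108), low cheek top at (257,210). The base measures 229×90 mm, with its centre at (578.9, 205.8) mm and a yaw of 75.2°. The cheeks agree with the top camera to within 1 mm. Now over to the roller.

{"op": "step_arm", "data": {
  "delta_pos": [
    [0, -0.84, 0],
    [0, -0.84, 0],
    [0, -0.84, 0],
    [0, -0.84, 0],
    [0, -0.84, 0],
    [0, -0.84, 0],
    [0, -0.84, 0],
    [0, -0.84, 0],
    [0, -0.84, 0]
  ],
  "turn": [-0.05, -0.05, -0.05, -0.05, -0.05, -0.05, -0.05, -0.05, -0.08]
}}

```text
time: 3.25
ee_pos: [0.5773, 0.0159, 0.3526]
eef_rot: [0.811, 0.586, 0.0, 0.0]
ft_force: [-1.2, 0.0, 0.7]
width: 0.0868
grip_force: 0.0
```

{"op": "step_arm", "data": {
  "delta_pos": [
    [0, -0.84, 0],
    [0, -0.84, 0],
    [0, -0.84, 0],
    [0, -0.84, 0],
    [0, -0.84, 0],
    [0, -0.84, 0],
    [0, -0.84, 0],
    [0, -0.84, 0],
    [0, -0.84, 0],
    [0, 0, 0],
    [0, 0, 0]
  ],
  "turn": [0, 0, 0, 0, 0, 0, 0, 0, 0, 0, 0]
}}

```text
time: 4.35
ee_pos: [0.5772, -0.1719, 0.3525]
eef_rot: [0.811, 0.585, 0.0, -0.0]
ft_force: [0.1, 0.2, 0.3]
width: 0.0869
grip_force: 0.0
```

```bash
python3 - <<'E'
from h import *
c=camera("wrist"); cv2.imwrite("pics/w2.png",c["image"][...,::-1])
s=read_state(); q=s["eef_rot"]; print(s["time"],s["ee_pos"],"toolx deg",np.degrees(2*np.arctan2(q[1],q[0])), s["ft_force"],s["joint_positions"])
W=cloud(c); hsv=cv2.cvtColor(c["image"],cv2.COLOR_RGB2HSV)
blue=((hsv[...,0]>100)&(hsv[...,0]<130)&(hsv[...,1]>120)&(hsv[...,2]>30))
org=((hsv[...,0]<18)&(hsv[...,1]>150)&(hsv[...,2]>90))
for nm,m in(("blue",blue),("org",org),("z>.056",(W[...,2]>.056)&(W[...,2]<.08)),("cradle",(W[...,2]>.003)&(W[...,2]<.1))):
    m=m&(np.hypot(W[...,0]-.575,W[...,1]+.17)<.1)
    nl,lab,st,ce=cv2.connectedComponentsWithStats(m.astype(np.uint8))
    for i in range(1,nl):
        if st[i,4]<25: continue
        p=W[lab==i]; r=cv2.minAreaRect((p[:,:2]*1000).astype(np.float32))
        print(nm,ce[i].round(),st[i,4],np.percentile(p[:,2],[2,50,98]).round(4),np.round(r[0],1),np.round(r[1],1),round(r[2],2),p.mean(0).round(4))
E
```

```text
4.4 [ 0.57743468 -0.17092532  0.35251281] toolx deg 71.75426036507399 [0.71077438 0.32795487 0.59995856] [-0.26085684  0.27101886  0.61144124  1.32570059 -0.15476676  1.59205275
  0.01147481]
blue [254. 157.] 1354 [0.0514 0.0635 0.0669] [ 575.4 -170.4] [82.7 38.3] 70.88 [ 0.5757 -0.1695  0.0621]
org [255. 118.] 137 [0.0468 0.0511 0.0528] [ 595.1 -116.3] [26.  10.5] 71.41 [ 0.5947 -0.1164  0.0508]
z>.056 [255. 157.] 1270 [0.0567 0.0638 0.0669] [ 575.9 -169.9] [86.1 35.6] 70.79 [ 0.5762 -0.169   0.063 ]
cradle [255. 152.] 3295 [0.0043 0.0497 0.0664] [ 576.  -169.7] [142.2  79.9] 70.75 [ 0.5775 -0.1657  0.0357]
```

View pics/w2.png

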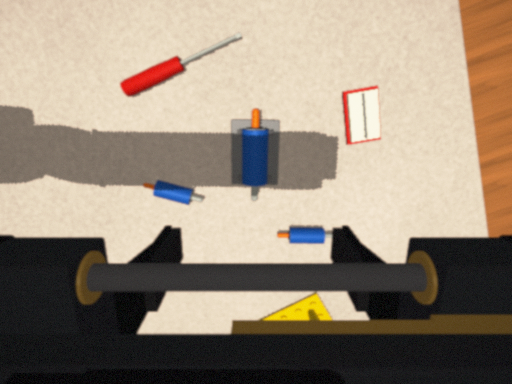

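The roller is at (254,157) in the wrist view, orange end at (255,118), with the gripper aligned over it. It measures 83×38 mm, its centre is at (575.5, −170.3) mm and its yaw is 70.9°. Descending to the grasp.

{"op": "step_arm", "data": {
  "delta_pos": [
    [-0.08, 0.04, -0.9],
    [0, 0, -0.9],
    [0, 0, -0.9],
    [0, 0, -0.9],
    [0, 0, -0.9],
    [0, 0, -0.9],
    [0, 0, -0.9],
    [0, 0, -0.9],
    [0, 0, -0.9],
    [0, 0, -0.9],
    [0, 0, -0.9],
    [0, 0, -0.9]
  ],
  "turn": [-0.12, 0, 0, 0, 0, 0, 0, 0, 0, 0, 0, 0]
}}

```text
time: 5.6
ee_pos: [0.5757, -0.1687, 0.0817]
eef_rot: [0.814, 0.581, 0.0, -0.0]
ft_force: [-0.2, -0.2, 0.4]
width: 0.0867
grip_force: 0.0
```

{"op": "step_arm", "data": {
  "delta_pos": [
    [0, 0, -0.7],
    [0, 0, -0.6],
    [0, 0, -0.4],
    [0, 0, -0.3],
    [0, 0, -0.2],
    [0, 0, 0],
    [0, 0, 0]
  ],
  "turn": [0, 0, 0, 0, 0, 0, 0]
}}

```text
time: 6.3
ee_pos: [0.5758, -0.1703, 0.0281]
eef_rot: [0.815, 0.58, 0.0, 0.0]
ft_force: [-0.5, -0.0, -0.3]
width: 0.087
grip_force: 0.0
```

{"op": "step_arm", "data": {
  "delta_pos": [
    [0, 0, 0],
    [0, 0, 0],
    [0, 0, 0],
    [0, 0, 0],
    [0, 0, 0],
    [0, 0, 0],
    [0, 0, 0],
    [0, 0, 0]
  ],
  "turn": [0, 0, 0, 0, 0, 0, 0, 0],
  "grip": 1,
  "newtons": 15
}}

```text
time: 7.1
ee_pos: [0.575, -0.1701, 0.0275]
eef_rot: [0.815, 0.58, -0.0, -0.0]
ft_force: [-3.5, 1.7, 2.8]
width: 0.0393
grip_force: 15.0
```

{"op": "step_arm", "data": {
  "delta_pos": [
    [0, 0, 0],
    [0, 0, 0],
    [0, 0, 0.2],
    [0, 0, 0.4],
    [0, 0, 0.6],
    [0, 0, 0.8],
    [0, 0, 0.8],
    [0, 0, 0.8],
    [0, 0, 0.8],
    [0, 0, 0.8],
    [0, 0, 0.6],
    [0, 0, 0.3]
  ],
  "turn": [0, 0, 0, 0, 0, 0, 0, 0, 0, 0, 0, 0],
  "newtons": 50
}}

```text
time: 8.3
ee_pos: [0.5761, -0.1705, 0.1824]
eef_rot: [0.815, 0.58, 0.001, 0.001]
ft_force: [0.4, -0.0, -1.9]
width: 0.0388
grip_force: 50.0
```

{"op": "step_arm", "data": {
  "delta_pos": [
    [0, 0.3, 0],
    [0, 0.6, 0],
    [0, 0.8, 0],
    [0, 0.8, 0],
    [0, 0.8, 0],
    [0, 0.8, 0],
    [0, 0.8, 0],
    [0, 0.8, 0],
    [0, 0.8, 0],
    [0, 0.8, 0],
    [0, 0.8, 0],
    [0, 0.8, 0]
  ],
  "turn": [0.05, 0.05, 0.05, 0.05, 0.05, 0.05, 0.05, 0.05, 0.05, 0.05, 0.05, 0.07]
}}

```text
time: 9.5
ee_pos: [0.5745, 0.0546, 0.179]
eef_rot: [0.792, 0.611, -0.001, -0.0]
ft_force: [-0.2, 1.1, -2.1]
width: 0.0391
grip_force: 50.0
```

{"op": "step_arm", "data": {
  "delta_pos": [
    [0, 0.8, 0],
    [0, 0.8, 0],
    [0, 0.8, 0],
    [0, 0.8, 0],
    [0, 0.8, 0],
    [0, 0.7, 0],
    [0, 0.5, 0],
    [0, 0.3, 0],
    [0, 0.1, 0],
    [0, 0, 0],
    [0, 0, 0]
  ],
  "turn": [0, 0, 0, 0, 0, 0, 0, 0, 0, 0, 0]
}}

```text
time: 10.6
ee_pos: [0.5756, 0.1912, 0.1801]
eef_rot: [0.793, 0.61, -0.0, 0.0]
ft_force: [-0.5, 0.3, -2.3]
width: 0.0391
grip_force: 50.0
```

```bash
cat > look.py <<'E'
from h import *
import sys
n,name=sys.argv[1],sys.argv[2]
c=camera(n); cv2.imwrite(f"pics/{name}.png",c["image"][...,::-1]); np.savez(name+".npz",**c)
s=read_state(); q=s["eef_rot"]; e=s["ee_pos"]; print(s["time"],e.round(4) if hasattr(e,'round') else e,"toolx",np.degrees(2*np.arctan2(q[1],q[0])).round(2),"F",np.round(s["ft_force"],2),"T",np.round(s["torque"],3),s["width"],s["grip_force"])
u=np.array([np.cos(np.radians(75.2)),np.sin(np.radians(75.2)),0]); nn=np.array([u[1],-u[0],0]); O=np.array([.5789,.2058,0])
T=lambda p:np.stack([(p-O)@nn,(p-O)@u,p[...,2]],-1)
print("TCP in stand frame mm",(T(np.array(e))*1000).round(1), "F axial",np.dot(s["ft_force"],u).round(2))
W=T(cloud(c))*1000; hsv=cv2.cvtColor(c["image"],cv2.COLOR_RGB2HSV)
blue=((hsv[...,0]>100)&(hsv[...,0]<130)&(hsv[...,1]>120)&(hsv[...,2]>20)&(W[...,2]>60))
org=((hsv[...,0]<18)&(hsv[...,1]>140)&(hsv[...,2]>60)&(W[...,2]>60))
tall=(W[...,2]>128)&(W[...,2]<155)&(abs(W[...,1]-75)<25)&(abs(W[...,0])<35)
low=(W[...,2]>96)&(W[...,2]<120)&(abs(W[...,1]+70)<15)&(abs(W[...,0])<30)&~blue
for nm,m in(("blue",blue),("org",org),("tall",tall),("low",low)):
    p=W[m&(np.hypot(W[...,0],W[...,1])<130)]
    if len(p)>8: print(nm,len(p),"med",np.median(p,0).round(1),"min",np.percentile(p,3,0).round(1),"max",np.percentile(p,97,0).round(1))
E
python3 look.py wrist w3; python3 look.py top t3; python3 look.py side s3
```

```text
10.65 [0.5756 0.1912 0.1802] toolx 75.11 F [-0.59  0.13 -2.08] T [-0.101  0.049 -0.03 ] 0.038661000838835204 49.977183882147074
TCP in stand frame mm [  0.6 -14.9 180.2] F axial -0.03
blue 7752 med [  0.8   4.6 216.2] min [-16.7 -36.6 205. ] max [ 18.5  26.2 218.9]
org 1580 med [  1.   41.2 203.6] min [ -6.3   9.4 200.3] max [ 24.3  55.2 277.7]
tall 1968 med [ -0.2  73.9 142.8] min [-24.2  66.9 141.2] max [ 22.8  80.3 144. ]
10.7 [0.5756 0.1913 0.1802] toolx 75.11 F [ 0.55 -0.97 -1.9 ] T [-0.069  0.085  0.018] 0.03920116177863011 49.97710408642888
TCP in stand frame mm [  0.5 -14.8 180.2] F axial -0.8
blue 96 med [  9.9 -45.9 216.2] min [ -5.8 -55.7 204.1] max [ 20.6 -33.8 220.2]
low 144 med [ -0.5 -72.2 108.5] min [-23.6 -77.8  98.2] max [ 23.6 -64.1 111.4]
10.75 [0.5756 0.1915 0.1802] toolx 75.12 F [ 0.79 -0.08 -1.72] T [-0.043  0.071  0.036] 0.039216291978767095 49.97700260952115
TCP in stand frame mm [  0.4 -14.7 180.2] F axial 0.12
blue 219 med [ -7.  -35.4 215.4] min [-20.6 -59.8 187.5] max [ 11.9  17.7 218.7]
tall 55 med [-18.3  66.6 136.8] min [-27.8  63.2 128.8] max [  7.1  80.  142.7]
low 125 med [ -3.8 -77.4 106.5] min [-27.1 -80.6  96.6] max [ 20.2 -65.4 109.5]
```

View pics/w3.png

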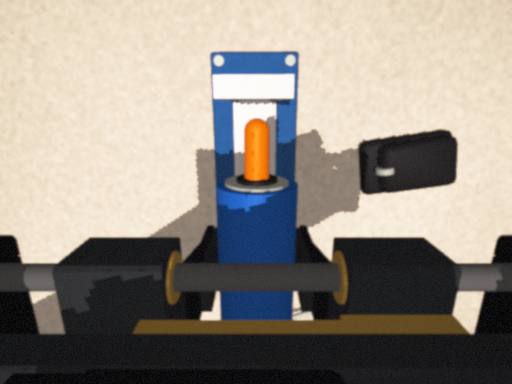

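The wrist view shows the roller held square, orange pin at (257,150), pointing at the tall cheek top (253,87). The axis is level at z≈199 mm and about 1 mm off the cheek centre in x. I'll descend above the low cheek, correct the x offset, then approach until contact.

{"op": "step_arm", "data": {
  "delta_pos": [
    [-0.035, 0.01, -0.3],
    [0, 0, -0.5],
    [0, 0, -0.6],
    [0, 0, -0.6],
    [0, 0, -0.5],
    [0, 0, -0.4],
    [0, 0, -0.27],
    [0, 0, 0],
    [0, 0, 0]
  ],
  "turn": [0, 0, 0, 0, 0, 0, 0, 0, 0]
}}

```text
time: 11.65
ee_pos: [0.5749, 0.1926, 0.1012]
eef_rot: [0.792, 0.61, 0.0, 0.0]
ft_force: [0.1, 0.7, -1.8]
width: 0.0388
grip_force: 50.0
```

{"op": "step_arm", "data": {
  "delta_pos": [
    [0.02, 0.077, 0],
    [0.02, 0.077, 0],
    [0.02, 0.077, 0],
    [0, 0, 0],
    [0, 0, 0]
  ],
  "turn": [0, 0, 0, 0, 0]
}}

```text
time: 12.15
ee_pos: [0.5761, 0.1984, 0.1009]
eef_rot: [0.792, 0.61, 0.0, 0.0]
ft_force: [-0.4, 0.2, -1.6]
width: 0.0391
grip_force: 50.0
```

{"op": "step_arm", "data": {
  "delta_pos": [
    [0.02, 0.077, 0],
    [0.02, 0.077, 0],
    [0.02, 0.077, 0],
    [0, 0, 0],
    [0, 0, 0]
  ],
  "turn": [0, 0, 0, 0, 0]
}}

```text
time: 12.65
ee_pos: [0.5776, 0.2038, 0.1008]
eef_rot: [0.792, 0.61, -0.0, 0.0]
ft_force: [-0.6, -2.4, -2.5]
width: 0.039
grip_force: 50.0
```

```bash
python3 look.py wrist w4;python3 - <<'E'
from h import *
for i in range(4):
    camera("top"); s=read_state(); print(np.round(s["ft_force"],2),np.round(s["torque"],3),(np.dot(s["ft_force"][:2],[.2554,.9668])).round(2))
E
```

```text
12.7 [0.5776 0.2038 0.1008] toolx 75.17 F [-0.   -1.57 -2.64] T [-0.47   0.105 -0.021] 0.0387560942296148 49.97710771858692
TCP in stand frame mm [ -0.8  -2.2 100.8] F axial -1.52
blue 7915 med [ -0.5  17.4 136.7] min [-18.5 -23.9 124.2] max [ 17.6  38.9 139.5]
org 1387 med [-1.000e-01  5.160e+01  1.243e+02] min [-23.1  21.9 121.3] max [ 22.9  63.9 200.6]
tall 4981 med [ -0.8  74.  142.8] min [-24.3  67.3 141.5] max [ 22.7  80.2 144. ]
[-0.25 -1.7  -1.95] [-0.48  0.11 -0.07] -1.71
[-0.13 -2.01 -2.18] [-0.542  0.179 -0.002] -1.97
[-0.05 -1.8  -2.08] [-0.51   0.122  0.035] -1.76
[-0.55 -2.15 -1.57] [-0.452  0.12  -0.081] -2.22
```

Contact at about 2 N, roughly 2.8 mm of compression. Pressing in gently.

{"op": "step_arm", "data": {
  "delta_pos": [
    [0.02, 0.077, 0],
    [0.02, 0.077, 0],
    [0.02, 0.077, 0],
    [0.02, 0.077, 0],
    [0.02, 0.077, 0],
    [0, 0, 0],
    [0, 0, 0]
  ],
  "turn": [0, 0, 0, 0, 0, 0, 0]
}}

```text
time: 13.6
ee_pos: [0.58, 0.2132, 0.1006]
eef_rot: [0.792, 0.61, -0.0, 0.0]
ft_force: [-0.4, -6.5, -3.0]
width: 0.0387
grip_force: 50.0
```

```bash
cat > f.py <<'E'
from h import *
F=[];T=[];E=[]
for i in range(8):
    c=camera("side"); s=read_state(); F.append(s["ft_force"]);T.append(s["torque"]);E.append(s["ee_pos"])
F,T,E=[np.mean(x,0) for x in(F,T,E)]
d=E[:2]-[.5789,.2058]
print(s["time"],"TCP n,u,z",(d@[.9668,-.2554]*1000).round(2),(d@[.2554,.9668]*1000).round(2),(E[2]*1000).round(2),"F n,u,z",(F[:2]@[.9668,-.2554]).round(2),(F[:2]@[.2554,.9668]).round(2),F[2].round(2),"T",T.round(3),s["width"],s["grip_force"])
cv2.imwrite("pics/last_side.png",c["image"][...,::-1])
E
python3 f.py; python3 look.py wrist w5
```

```text
14.0 TCP n,u,z -0.81 7.36 100.62 F n,u,z 0.37 -5.33 -2.26 T [-1.233  0.304 -0.025] 0.038522702546127205 49.976760149002075
14.05 [0.58   0.2131 0.1007] toolx 75.16 F [-1.18 -5.09 -1.74] T [-1.245  0.351 -0.052] 0.03902185886756042 49.97677143663168
TCP in stand frame mm [ -0.8   7.4 100.7] F axial -5.22
blue 7975 med [ -0.6  26.8 136.5] min [-18.7 -14.5 123.9] max [ 17.8  48.4 139.5]
org 786 med [ -0.3  56.1 124.2] min [-23.8  31.6 120.5] max [ 23.9  63.2 200.9]
tall 4881 med [ -0.9  74.2 142.7] min [-24.4  67.1 137.5] max [ 22.7  80.7 143.9]
```

{"op": "step_arm", "data": {
  "delta_pos": [
    [0.015, 0.058, 0],
    [0.01, 0.039, 0],
    [0.01, 0.039, 0],
    [0, 0, 0],
    [0, 0, 0],
    [0, 0, 0]
  ],
  "turn": [0, 0, 0, 0, 0, 0]
}}

```text
time: 14.65
ee_pos: [0.5808, 0.2161, 0.1006]
eef_rot: [0.793, 0.61, -0.001, 0.0]
ft_force: [-0.6, -6.6, -1.4]
width: 0.0389
grip_force: 50.0
```

```bash
python3 f.py; python3 look.py top t6; python3 - <<'E'
import cv2,numpy as np
b=cv2.imread('pics/last_side.png')[100:220,150:270]; a=cv2.imread('pics/t6.png')[150:230,90:220]
b=cv2.resize(b,(400,400),interpolation=3); a=cv2.resize(a,(400,246),interpolation=3)
o=np.zeros((400,800,3),'u1'); o[:,:400]=b; o[:246,400:]=a
cv2.imwrite('pics/c6.png',np.clip(o.astype(int)*2,0,255).astype('u1'))
E
```

```text
15.05 TCP n,u,z -0.82 10.46 100.52 F n,u,z 0.2 -6.58 -2.07 T [-1.447  0.395  0.012] 0.03875420106482587 49.97695002704859
15.1 [0.5808 0.2161 0.1005] toolx 75.14 F [-1.02 -6.21 -1.68] T [-1.46   0.403 -0.018] 0.03889805465780046 49.976935386657715
TCP in stand frame mm [ -0.8  10.5 100.5] F axial -6.26
blue 46 med [  7.  -21.8 136.9] min [ -9.5 -30.  125.4] max [ 18.4 -10.1 140.7]
low 151 med [-1.000e-01 -7.150e+01  1.088e+02] min [-23.  -77.8  99.6] max [ 23.5 -63.9 111.9]
```

View pics/c6.png

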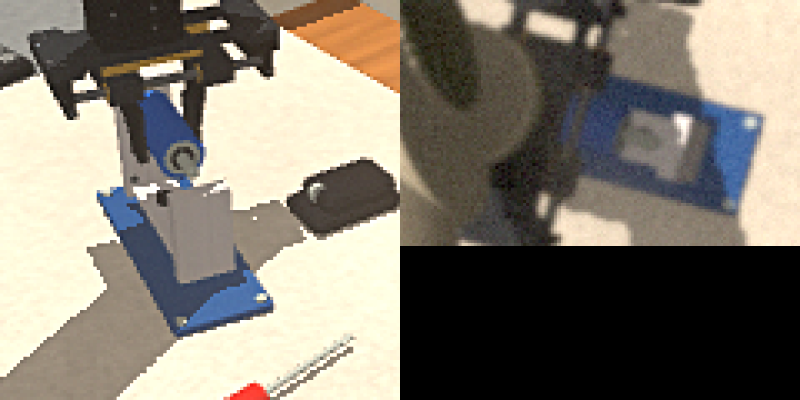

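The side crop shows the fixed pin at about (183,175), at the inner edge of the low cheek's top and not yet clearly past it. 6.5 N means about 14.3 mm of compression, so it needs about 2 mm more.

{"op": "step_arm", "data": {
  "delta_pos": [
    [0.005, 0.02, 0],
    [0.005, 0.02, 0],
    [0.005, 0.02, 0],
    [0, 0, 0],
    [0, 0, 0],
    [0, 0, 0]
  ],
  "turn": [0, 0, 0, 0, 0, 0]
}}

```text
time: 15.7
ee_pos: [0.5811, 0.2174, 0.1005]
eef_rot: [0.793, 0.61, -0.001, 0.0]
ft_force: [-1.8, -7.4, -2.0]
width: 0.0389
grip_force: 50.0
```

```bash
python3 f.py; python3 look.py wrist w7; python3 look.py side s7
```

```text
16.1 TCP n,u,z -0.81 11.81 100.48 F n,u,z -0.07 -7.42 -2.16 T [-1.563  0.455  0.002] 0.038661850493825756 49.97704993933439
16.15 [0.5811 0.2174 0.1005] toolx 75.13 F [-1.89 -7.02 -1.52] T [-1.586  0.42  -0.003] 0.03883555477766898 49.97702809050679
TCP in stand frame mm [ -0.8  11.8 100.5] F axial -7.27
blue 7981 med [ -0.5  31.2 136.4] min [-18.7 -10.1 123.8] max [ 17.8  52.9 139.3]
org 497 med [ -0.   57.6 124.2] min [-23.9  35.8 120.6] max [ 29.6  62.3 200.9]
tall 5944 med [ -0.5  72.9 142.5] min [-24.   51.1 129.2] max [ 22.3  80.9 143.8]
16.2 [0.5811 0.2175 0.1005] toolx 75.14 F [-2.46 -7.01 -1.96] T [-1.58   0.389 -0.011] 0.038915708573658954 49.977109003812075
TCP in stand frame mm [ -0.8  11.8 100.5] F axial -7.41
blue 208 med [ -7.2  -8.9 135.6] min [-22.  -33.9 108.9] max [ 12.1  43.7 138.9]
tall 27 med [ 10.   70.1 141.5] min [ -2.9  51.3 130. ] max [ 20.9  79.9 142.7]
low 126 med [ -4.  -76.9 106.7] min [-27.  -80.9  97.1] max [ 20.  -62.4 117.8]
```

Compression is now about 16.3 mm (7.4 N), so clearance is about 1.3 mm. Sliding down slowly past the low cheek's rim.

{"op": "step_arm", "data": {
  "delta_pos": [
    [0.003, 0.01, -0.04],
    [0, 0, -0.06],
    [0, 0, -0.06],
    [0, 0, -0.06],
    [0, 0, -0.06],
    [0, 0, 0]
  ],
  "turn": [0, 0, 0, 0, 0, 0]
}}

```text
time: 16.8
ee_pos: [0.5816, 0.2178, 0.0939]
eef_rot: [0.793, 0.61, -0.0, 0.0]
ft_force: [-1.4, -7.9, 0.0]
width: 0.0389
grip_force: 50.0
```

{"op": "step_arm", "data": {
  "delta_pos": [
    [0, 0, -0.06],
    [0, 0, -0.06],
    [0, 0, 0]
  ],
  "turn": [0, 0, 0]
}}

```text
time: 17.1
ee_pos: [0.5816, 0.2178, 0.0909]
eef_rot: [0.793, 0.61, -0.0, 0.0]
ft_force: [-2.0, -7.8, 0.6]
width: 0.0393
grip_force: 50.0
```

{"op": "step_arm", "data": {
  "delta_pos": [
    [0, 0, -0.06],
    [0, 0, -0.06],
    [0, 0, 0]
  ],
  "turn": [0, 0, 0]
}}

```text
time: 17.4
ee_pos: [0.5816, 0.2178, 0.0879]
eef_rot: [0.793, 0.61, -0.0, 0.0]
ft_force: [-0.6, -7.2, 1.4]
width: 0.0388
grip_force: 50.0
```

```bash
python3 f.py; python3 look.py wrist w8
```

```text
17.8 TCP n,u,z -0.43 12.24 87.93 F n,u,z 0.44 -7.16 0.17 T [-1.521  0.363 -0.016] 0.03850730569488559 49.98583506792784
17.85 [0.5816 0.2178 0.0879] toolx 75.13 F [-1.26 -7.88  0.15] T [-1.476  0.382 -0.061] 0.03884522555609995 49.98570241034031
TCP in stand frame mm [-0.4 12.3 87.9] F axial -7.94
blue 7947 med [-1.00e-01  3.14e+01  1.24e+02] min [-18.3 -10.3 111.1] max [ 18.3  53.1 127.1]
org 349 med [  0.3  56.5 112.9] min [-24.2  36.1 108.3] max [ 43.   59.7 188.4]
tall 5999 med [ -1.1  74.6 142.7] min [-24.4  67.3 135.5] max [ 22.6  80.9 143.9]
```

{"op": "step_arm", "data": {
  "delta_pos": [
    [-0.01, 0.003, -0.08],
    [-0.01, 0.003, -0.08],
    [0, 0, -0.08],
    [0, 0, -0.08],
    [0, 0, 0]
  ],
  "turn": [0, 0, 0, 0, 0]
}}

```text
time: 18.35
ee_pos: [0.5805, 0.2184, 0.0791]
eef_rot: [0.792, 0.61, -0.001, 0.0]
ft_force: [-0.7, -5.9, -4.8]
width: 0.0388
grip_force: 50.0
```

{"op": "step_arm", "data": {
  "delta_pos": [
    [0, 0, -0.04],
    [0, 0, -0.04],
    [0, 0, 0]
  ],
  "turn": [0, 0, 0]
}}

```text
time: 18.65
ee_pos: [0.5808, 0.2187, 0.0777]
eef_rot: [0.792, 0.61, -0.0, 0.0]
ft_force: [-1.8, -4.7, -1.6]
width: 0.039
grip_force: 50.0
```

```bash
python3 f.py; python3 look.py wrist w9
```

```text
19.05 TCP n,u,z -1.44 12.96 77.78 F n,u,z 0.05 -5.23 -1.69 T [-1.195  0.375 -0.01 ] 0.03911051816313961 49.97770356014371
19.1 [0.5808 0.2187 0.0778] toolx 75.17 F [-1.19 -5.79 -2.48] T [-1.194  0.373  0.014] 0.0388638632394767 49.977751448750496
TCP in stand frame mm [-1.5 13.  77.8] F axial -5.9
blue 7987 med [ -1.2  31.9 113.7] min [-19.4  -9.4 101.3] max [ 17.4  53.9 116.7]
org 125 med [ 10.5  37.6 174.3] min [-28.7  35.4 156.9] max [ 45.1  49.5 178.8]
tall 7493 med [ -0.8  74.5 142.7] min [-25.1  51.6 134.4] max [ 23.4  80.9 152.7]
```

The axial force dropped to 5.2 N, so the orange pin has dropped into its cup. Now feeling for the cup's height centre.

{"op": "step_arm", "data": {
  "delta_pos": [
    [0, 0, -0.04],
    [0, 0, 0],
    [0, 0, 0]
  ],
  "turn": [0, 0, 0]
}}

```text
time: 19.4
ee_pos: [0.5809, 0.2188, 0.077]
eef_rot: [0.792, 0.61, -0.0, 0.0]
ft_force: [-2.2, -5.3, 0.1]
width: 0.0388
grip_force: 50.0
```

```bash
python3 f.py
```

```text
19.8 TCP n,u,z -1.35 13.13 77.02 F n,u,z -0.23 -4.93 -0.55 T [-1.088  0.416  0.032] 0.039017094943819365 49.98111963272095
```

{"op": "step_arm", "data": {
  "delta_pos": [
    [0, 0, -0.03],
    [0, 0, 0],
    [0, 0, 0]
  ],
  "turn": [0, 0, 0]
}}

```text
time: 20.1
ee_pos: [0.581, 0.2189, 0.0764]
eef_rot: [0.792, 0.61, 0.0, 0.0]
ft_force: [-1.2, -4.8, 0.0]
width: 0.0391
grip_force: 50.0
```

```bash
python3 f.py
```

```text
20.5 TCP n,u,z -1.29 13.21 76.4 F n,u,z -0.61 -5.47 -0.33 T [-1.065  0.422  0.017] 0.03856213467488069 49.98485941439867
```

{"op": "step_arm", "data": {
  "delta_pos": [
    [0, 0, -0.03],
    [0, 0, 0],
    [0, 0, 0]
  ],
  "turn": [0, 0, 0]
}}

```text
time: 20.8
ee_pos: [0.5811, 0.2189, 0.0757]
eef_rot: [0.792, 0.61, 0.0, 0.0]
ft_force: [-2.1, -5.7, -0.1]
width: 0.0388
grip_force: 50.0
```

```bash
python3 f.py
```

```text
21.2 TCP n,u,z -1.2 13.2 75.68 F n,u,z 0.12 -5.5 0.02 T [-1.081  0.372  0.016] 0.03899420699937635 49.984709937125444
```

{"op": "step_arm", "data": {
  "delta_pos": [
    [0, 0, -0.03],
    [0, 0, 0],
    [0, 0, 0]
  ],
  "turn": [0, 0, 0]
}}

```text
time: 21.5
ee_pos: [0.5812, 0.2188, 0.0749]
eef_rot: [0.792, 0.61, 0.0, 0.0]
ft_force: [-1.7, -6.1, 0.6]
width: 0.0388
grip_force: 50.0
```

```bash
python3 f.py; python3 look.py wrist w10
```

```text
21.9 TCP n,u,z -1.15 13.19 74.94 F n,u,z -0.17 -5.45 -0.29 T [-1.093e+00  3.480e-01  1.000e-03] 0.03832949373724739 49.984624441713095
21.95 [0.5811 0.2189 0.0749] toolx 75.17 F [-0.97 -4.66  0.01] T [-1.055  0.31  -0.043] 0.0391841338961391 49.9846332706511
TCP in stand frame mm [-1.2 13.2 74.9] F axial -4.75
blue 7865 med [ -0.9  32.  111.1] min [-19.   -9.5  99.2] max [ 17.6  53.9 114.1]
org 135 med [  5.2  37.7 170.9] min [-28.6  36.4 155. ] max [ 46.3  49.8 176.1]
tall 8326 med [ -0.9  74.2 142.7] min [-25.8  51.4 133.5] max [ 24.7  80.9 152.9]
```

Between TCP z 77.8 and 74.9 mm the pin met no wall, so the cup's centre is at about 76. I'll go back up to that height and then let the spring out in small steps.

{"op": "step_arm", "data": {
  "delta_pos": [
    [0, 0, 0.04],
    [0, 0, 0],
    [-0.01, -0.039, 0],
    [-0.01, -0.039, 0],
    [0, 0, 0],
    [0, 0, 0]
  ],
  "turn": [0, 0, 0, 0, 0, 0]
}}

```text
time: 22.55
ee_pos: [0.5805, 0.217, 0.0757]
eef_rot: [0.792, 0.61, 0.0, 0.0]
ft_force: [-0.3, -5.0, -1.3]
width: 0.0386
grip_force: 50.0
```

```bash
python3 f.py; python3 look.py wrist w11|tail -3
```

```text
22.95 TCP n,u,z -1.35 11.28 75.62 F n,u,z 0.98 -4.77 -0.74 T [-1.047  0.131 -0.025] 0.03884127997535748 49.98093578964472
blue 7991 med [ -1.1  30.4 111.6] min [-19.4 -11.   98.9] max [ 17.4  52.2 114.6]
org 222 med [ -0.2  39.7 163. ] min [-28.   34.3  98.1] max [ 40.4  56.3 176.4]
tall 7620 med [ -1.1  74.7 142.6] min [-24.5  67.4 133.5] max [ 22.7  80.9 143.8]
```

{"op": "step_arm", "data": {
  "delta_pos": [
    [-0.01, -0.039, 0],
    [-0.01, -0.039, 0],
    [0, 0, 0],
    [0, 0, 0]
  ],
  "turn": [0, 0, 0, 0]
}}

```text
time: 23.4
ee_pos: [0.5799, 0.2152, 0.0756]
eef_rot: [0.792, 0.61, 0.0, -0.0]
ft_force: [0.3, -4.5, -0.6]
width: 0.0387
grip_force: 50.0
```

```bash
python3 f.py; python3 look.py wrist w12|tail -3
```

```text
23.8 TCP n,u,z -1.4 9.28 75.59 F n,u,z 0.68 -3.85 -1.06 T [-0.89   0.053 -0.06 ] 0.039144647552127904 49.9819908477366
blue 8004 med [ -1.2  28.4 111.6] min [-19.4 -13.2  98.7] max [ 17.4  50.2 114.6]
org 373 med [ -0.7  53.5 100.3] min [-25.3  33.1  96. ] max [ 35.1  57.  176.4]
tall 7532 med [ -0.8  74.6 142.7] min [-24.3  67.5 137.6] max [ 22.7  80.9 143.8]
```

Fixed pin is entering the low cup freely. Continuing.

{"op": "step_arm", "data": {
  "delta_pos": [
    [0.002, -0.042, 0],
    [-0.01, -0.039, 0],
    [0, 0, 0],
    [0, 0, 0]
  ],
  "turn": [0, 0, 0, 0]
}}

```text
time: 24.25
ee_pos: [0.5796, 0.2132, 0.0756]
eef_rot: [0.792, 0.61, 0.0, -0.0]
ft_force: [-0.8, -2.5, -0.5]
width: 0.0387
grip_force: 50.0
```

```bash
python3 f.py; python3 look.py wrist w13|tail -3
```

```text
24.65 TCP n,u,z -1.17 7.28 75.56 F n,u,z 0.05 -3.16 -1.07 T [-0.675  0.233  0.002] 0.03914453790699835 49.98125793412328
blue 8017 med [ -0.9  26.5 111.6] min [-19.1 -15.1  98.7] max [ 17.7  48.3 114.6]
org 528 med [ -0.4  52.9 100. ] min [-24.3  31.3  96.4] max [ 36.4  57.8 176.1]
tall 7542 med [ -0.9  74.4 142.7] min [-24.4  67.4 141. ] max [ 22.6  80.9 143.8]
```

{"op": "step_arm", "data": {
  "delta_pos": [
    [-0.01, -0.039, 0],
    [0, 0, 0],
    [0, 0, 0]
  ],
  "turn": [0, 0, 0]
}}

```text
time: 25.0
ee_pos: [0.5794, 0.2121, 0.0756]
eef_rot: [0.792, 0.61, 0.0, -0.0]
ft_force: [-0.7, -2.1, -0.9]
width: 0.0389
grip_force: 50.0
```

```bash
python3 f.py; python3 look.py wrist w14|tail -3
```

```text
25.4 TCP n,u,z -1.11 6.26 75.57 F n,u,z -0.17 -2.82 -0.97 T [-0.592  0.252  0.015] 0.038946631623304695 49.980553686618805
blue 8018 med [ -0.8  25.4 111.6] min [-19.1 -16.3  98.6] max [ 17.7  47.2 114.6]
org 619 med [ -0.4  52.4 100. ] min [-24.8  29.9  95.9] max [ 39.   58.1 176. ]
tall 7567 med [ -0.8  74.3 142.7] min [-24.4  67.3 141.2] max [ 22.6  80.8 143.9]
```

{"op": "step_arm", "data": {
  "delta_pos": [
    [-0.01, -0.039, 0],
    [0, 0, 0],
    [0, 0, 0]
  ],
  "turn": [0, 0, 0]
}}

```text
time: 25.75
ee_pos: [0.5792, 0.2111, 0.0756]
eef_rot: [0.792, 0.61, 0.0, 0.0]
ft_force: [-0.7, -1.3, -1.1]
width: 0.0388
grip_force: 50.0
```

```bash
python3 f.py
```

```text
26.15 TCP n,u,z -1.08 5.24 75.58 F n,u,z -0.31 -2.49 -0.93 T [-0.514  0.229  0.016] 0.039173541259842785 49.98001791536808
```

{"op": "step_arm", "data": {
  "delta_pos": [
    [-0.01, -0.039, 0],
    [0, 0, 0],
    [0, 0, 0]
  ],
  "turn": [0, 0, 0]
}}

```text
time: 26.45
ee_pos: [0.5789, 0.2101, 0.0756]
eef_rot: [0.792, 0.61, 0.0, 0.0]
ft_force: [-1.0, -2.9, -1.0]
width: 0.039
grip_force: 50.0
```

```bash
python3 f.py; python3 look.py wrist w15|tail -3
```

```text
26.85 TCP n,u,z -1.07 4.22 75.57 F n,u,z -0.14 -2.25 -1.48 T [-0.432  0.221  0.002] 0.038837539786206035 49.97931020334363
blue 8009 med [ -0.8  23.4 111.5] min [-19.1 -18.3  98.6] max [ 17.7  45.2 114.5]
org 773 med [-0.3 52.2 99.6] min [-24.   28.1  95.9] max [ 31.4  59.2 176. ]
tall 7563 med [ -1.1  74.2 142.7] min [-24.4  67.3 141.5] max [ 22.6  80.6 143.8]
```

{"op": "step_arm", "data": {
  "delta_pos": [
    [-0.01, -0.039, 0],
    [0, 0, 0],
    [0, 0, 0]
  ],
  "turn": [0, 0, 0]
}}

```text
time: 27.2
ee_pos: [0.5787, 0.2095, 0.0756]
eef_rot: [0.792, 0.61, 0.0, -0.0]
ft_force: [0.4, 0.1, -2.6]
width: 0.0387
grip_force: 50.0
```

```bash
python3 f.py
```

```text
27.6 TCP n,u,z -1.11 3.49 75.62 F n,u,z 0.2 0.35 -1.89 T [0.118 0.033 0.   ] 0.03864060368682343 49.97728116810322
```

{"op": "step_arm", "data": {
  "delta_pos": [
    [-0.005, -0.02, 0],
    [0, 0, 0],
    [0, 0, 0]
  ],
  "turn": [0, 0, 0]
}}

```text
time: 27.9
ee_pos: [0.5786, 0.2091, 0.0756]
eef_rot: [0.792, 0.61, 0.0, -0.0]
ft_force: [1.5, 2.6, -3.0]
width: 0.0389
grip_force: 50.0
```

```bash
python3 f.py; python3 look.py wrist w16|tail -3
```

```text
28.3 TCP n,u,z -1.11 3.07 75.64 F n,u,z 0.09 4.2 -2.24 T [ 0.815 -0.173 -0.008] 0.0389072824171392 49.97548392042518
blue 8000 med [ -0.9  22.2 111.7] min [-19.1 -19.5  98.9] max [ 17.7  44.  114.7]
org 895 med [ -0.4  51.7 100. ] min [-24.4  26.9  96.4] max [ 32.2  59.8 176.1]
tall 7564 med [ -1.1  74.  142.7] min [-24.4  67.3 141.5] max [ 22.6  80.5 143.8]
```

Both ends are home: axial reversal at u≈3.4 mm, with about 3 mm of compression left. Relaxing the push, then lowering until the cups carry the weight.

{"op": "step_arm", "data": {
  "delta_pos": [
    [0.005, 0.018, 0],
    [0, 0, 0],
    [0, 0, -0.03],
    [0, 0, 0],
    [0, 0, 0]
  ],
  "turn": [0, 0, 0, 0, 0]
}}

```text
time: 28.85
ee_pos: [0.5787, 0.209, 0.0748]
eef_rot: [0.792, 0.61, -0.0, 0.0]
ft_force: [0.9, 2.3, -1.6]
width: 0.039
grip_force: 50.0
```

```bash
python3 f.py
```

```text
29.25 TCP n,u,z -1.03 3.08 74.81 F n,u,z 0.07 3.34 -1.38 T [ 0.603 -0.089 -0.042] 0.03894124610410528 49.97902208939195
```

{"op": "step_arm", "data": {
  "delta_pos": [
    [0, 0, -0.03],
    [0, 0, 0],
    [0, 0, 0]
  ],
  "turn": [0, 0, 0]
}}

```text
time: 29.55
ee_pos: [0.5789, 0.2092, 0.0744]
eef_rot: [0.792, 0.61, 0.0, 0.0]
ft_force: [-0.5, 2.2, 2.5]
width: 0.0389
grip_force: 50.0
```

```bash
python3 f.py; python3 look.py side s17 >/dev/null; python3 -c "
import cv2,numpy as np
b=cv2.imread('pics/s17.png')[100:220,150:270]
cv2.imwrite('pics/c17.png',np.clip(cv2.resize(b,(600,600),interpolation=3).astype(int)*2,0,255).astype('u1'))"
```

```text
29.95 TCP n,u,z -0.87 3.22 74.35 F n,u,z -1.14 2.38 4.49 T [0.436 0.13  0.005] 0.03864076435353445 49.99940810725093
```

View pics/c17.png

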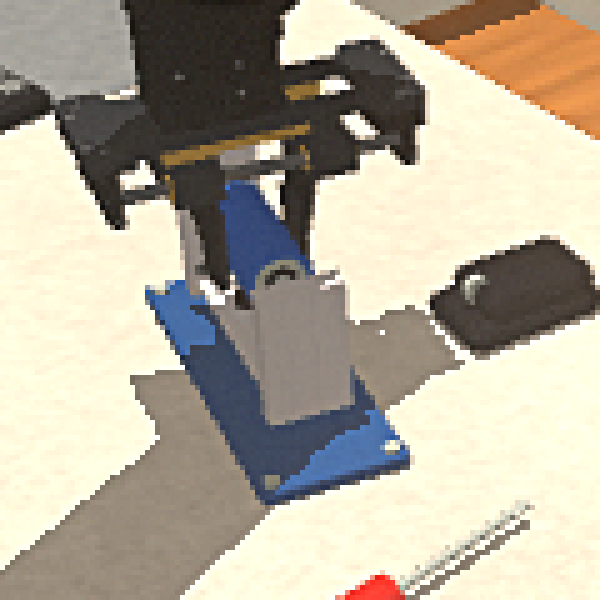

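The side crop shows the roller sitting level between the cheeks, its end (280,272) behind the low cheek's top and the pin hidden inside. Upward force shows the cups carry it. Easing off, then releasing.

{"op": "step_arm", "data": {
  "delta_pos": [
    [0.003, 0.01, 0.012],
    [0, 0, 0],
    [0, 0, 0]
  ],
  "turn": [0, 0, 0],
  "newtons": 12
}}

```text
time: 30.3
ee_pos: [0.5788, 0.2092, 0.0743]
eef_rot: [0.792, 0.61, -0.0, 0.0]
ft_force: [0.8, 1.6, 3.5]
width: 0.0397
grip_force: 12.0
```

```bash
python3 f.py; python3 look.py wrist w18|tail -3
```

```text
30.7 TCP n,u,z -0.97 3.29 74.33 F n,u,z -0.06 1.16 3.09 T [ 0.177 -0.031  0.059] 0.039600482243750686 11.996666535242184
blue 8053 med [ -0.7  22.5 110.3] min [-19.1 -19.   97.1] max [ 17.9  44.4 113.3]
org 807 med [-0.2 51.7 98.2] min [-24.2  27.3  94.9] max [ 26.4  59.2 174.8]
tall 7737 med [ -1.   74.1 142.7] min [-24.4  67.4 141.5] max [ 22.6  80.5 143.8]
```

{"op": "step_arm", "data": {
  "delta_pos": [
    [0, 0, 0],
    [0, 0, 0],
    [0, 0, 0],
    [0, 0, 0],
    [0, 0, 0],
    [0, 0, 0],
    [0, 0, 0],
    [0, 0, 0]
  ],
  "turn": [0, 0, 0, 0, 0, 0, 0, 0],
  "grip": 0,
  "newtons": 5
}}

```text
time: 31.55
ee_pos: [0.5788, 0.2094, 0.0744]
eef_rot: [0.792, 0.61, 0.0, 0.0]
ft_force: [0.7, -0.1, 0.1]
width: 0.0863
grip_force: 0.0
```

```bash
python3 f.py; python3 look.py wrist w19
```

```text
31.95 TCP n,u,z -1.03 3.42 74.38 F n,u,z -0.25 -0.09 0.16 T [-0.096  0.067 -0.013] 0.08701217700573469 0.0
32.0 [0.5787 0.2094 0.0743] toolx 75.18 F [-0.22 -1.21 -0.04] T [-0.109  0.121  0.046] 0.086929199524006 0.0
TCP in stand frame mm [-1.1  3.4 74.3] F axial -1.23
blue 8046 med [ -0.8  22.7 110.4] min [-18.7 -21.3  98.7] max [ 17.4  44.6 113.4]
org 830 med [ 0.2 51.6 98.3] min [-47.9  27.3  95. ] max [ 47.8  59.2 174.2]
tall 7824 med [ -1.1  74.2 142.6] min [-24.4  67.3 141.4] max [ 22.5  80.6 143.8]
```

Released with no shift. Retreating straight up, then a last look.

{"op": "step_arm", "data": {
  "delta_pos": [
    [0, 0, 0.1],
    [0, 0, 0.3],
    [0, 0, 0.6],
    [0, 0, 0.8],
    [0, 0, 0.8],
    [0, 0, 0.8],
    [0, 0, 0.8],
    [0, 0, 0.8],
    [0, 0, 0.8],
    [0, 0, 0.8],
    [0, 0, 0.8],
    [0, 0, 0.8]
  ],
  "turn": [0, 0, 0, 0, 0, 0, 0, 0, 0, 0, 0, 0]
}}

```text
time: 33.2
ee_pos: [0.5788, 0.2092, 0.2818]
eef_rot: [0.792, 0.61, 0.001, 0.0]
ft_force: [-0.2, -0.2, -0.0]
width: 0.0871
grip_force: 0.0
```

{"op": "step_arm", "data": {
  "delta_pos": [
    [0, 0, 0.8],
    [0, 0, 0.8],
    [0, 0, 0.5],
    [0, 0, 0.2],
    [0, 0, 0],
    [0, 0, 0]
  ],
  "turn": [0, 0, 0, 0, 0, 0]
}}

```text
time: 33.8
ee_pos: [0.5785, 0.2093, 0.336]
eef_rot: [0.792, 0.61, -0.001, -0.0]
ft_force: [-0.1, -0.4, 0.2]
width: 0.0869
grip_force: 0.0
```

```bash
python3 look.py wrist w20; python3 look.py side s20; python3 -c "
import cv2,numpy as np
a=cv2.imread('pics/w20.png')[60:240,170:400];b=cv2.imread('pics/s20.png')[100:260,150:350]
o=np.zeros((400,800,3),'u1');a=cv2.resize(a,(400,313),interpolation=3);o[:313,:400]=a;b=cv2.resize(b,(400,320),interpolation=3);o[:320,400:]=b
cv2.imwrite('pics/c20.png',np.clip(o.astype(int)*1.6,0,255).astype('u1'))"
```

```text
33.85 [0.5784 0.2093 0.3359] toolx 75.18 F [0.37 0.35 0.77] T [-0.078  0.054  0.019] 0.08705883216634759 0.0
TCP in stand frame mm [ -1.3   3.2 335.9] F axial 0.43
blue 1871 med [1.000e-01 5.600e+00 1.104e+02] min [-18.7 -35.7  98.5] max [ 18.4  42.6 113.6]
org 297 med [  4.   38.6 418.3] min [-48.8  26.5  96.2] max [ 78.6  61.7 437. ]
tall 568 med [ -1.1  73.8 142.6] min [-23.7  67.2 141.1] max [ 22.7  80.3 144. ]
low 480 med [ 1.000e-01 -6.700e+01  1.082e+02] min [-23.4 -75.8  97.8] max [ 23.3 -58.  109.9]
33.9 [0.5785 0.2093 0.3359] toolx 75.18 F [-0.61 -0.95 -0.52] T [-0.118  0.095  0.013] 0.08704962010788318 0.0
TCP in stand frame mm [ -1.3   3.3 335.9] F axial -1.07
blue 119 med [-12.2  -5.4 108.2] min [-22.5 -42.3  92.8] max [ 11.1  41.9 112.2]
tall 113 med [ -3.4  66.6 138.9] min [-27.7  62.7 128.8] max [ 20.4  78.6 142.8]
low 125 med [ -4.  -77.2 106.5] min [-27.1 -81.3  96.7] max [ 20.6 -65.7 109.6]
```

View pics/c20.png

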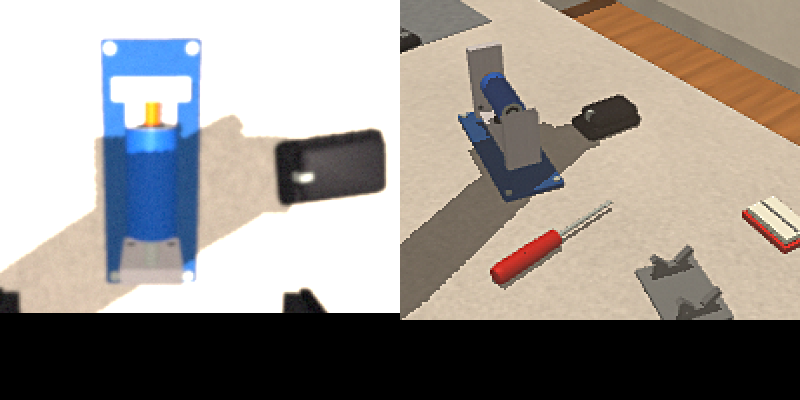

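The roller rests level between the cheeks, with the orange pin going into the tall cheek at (153,112) and the fixed pin into the low cheek at (152,245). The cradle is empty, and the screwdriver, mouse and breadboard haven't moved. Handing in.

```bash
python3 -c "
from bench import *
print(close_job())"
```

```text
the job is handed in; nothing more can be done
None
```

The blue roller is sitting level in the stand with both ends home in their cups; I let go only after that, and handed the job in at about 34 s (limit 70 s) with the screwdriver, mouse and breadboard left alone.

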